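# Cover the housing and index the weld carriage

## Task

On the welding fixture, press the loose round cover into the mouth of the housing until it is fully home and level, while the carriage is still at its parked end. Then take the carriage by its square handle, slide it along the rail until the ball detent drops into its notch, and finish still gripping the handle with the carriage held at the notch, ready to tack. Leave the loose parts lying near the cover (eared ring, square tube offcut, sleeve) where they are.

Things in the scene. Friction and masses are not known exactly. Their poses are not given: they have to be found in the camera images.
- fixture: Fixed aluminium jig plate, 210 x 380 x 16 mm, yawed up to 0.35 rad. Origin: centre of its underside. A steel rail runs along its y axis; the carriage slides to its +y. Beside the rail, 70 mm to +x, lies a steel index bar, 16 mm wide, top 30 mm above the bench, with one 16 mm notch across its top. The bar is clamped at a new place each time: find the notch by feel or by eye.
- travel (a joint): Travel of the carriage along the rail in m: 0 at the parked end, growing to the fixture's +y, hard stop at 0.15. Starts at 0 to 0.03; the notch is at 0.07 to 0.13. Friction about 1.5 N; it stays where left. At the notch the sprung ball draws it in with about 5 N over the last 6 mm, then resists leaving either way with about 10 N. Let loose within 5 mm of the notch, it centres itself there.
- carriage: The carriage: an aluminium block 80 x 140 x 18 mm, top 49 mm above the bench, with the housing, handle and plunger on it. Axes as the fixture's. Origin: on the housing's axis at bench level; the block reaches 40 mm to -y and 100 mm to +y of it. On an arm 70 mm to +x stands the ball plunger, its body up to 79 mm, its brass stem to 93 mm above the bench.
- plunger (a joint): How far the spring ball plunger on the carriage has dropped, in m: 0 while the ball (20 mm) rides on the flat of the index bar, about 0.004 when it sits in the notch. Its brass stem sinks with it.
- handle_top (a point): Centre of the top of the handle, an upright square steel post on the carriage's centreline, 20 x 20 mm, rising 75 mm from the carriage's top to 124 mm above the bench, 85 mm to the fixture's +y of the housing's axis. Its sides are parallel to the fixture's axes. It is gripped from above.
- housing_rim (a point): Centre of the mouth of the round aluminium housing that is fixed on the carriage: outside 64 mm, bore 54 mm, rim 99 mm above the bench, open upwards. Three sprung balls inside the bore, 6 mm below the rim, hold the cover: set in loosely it rests about 7 mm proud, and a push of 7 to 10 N straight down seats it.
- cover: Loose aluminium cover, about 110 g, lying upright on the bench: a plug 50 mm across and 14 mm high with a tapered foot, on it a flange 64 mm across and 6 mm thick, on that a round grip boss 24 mm across and 30 mm tall (50 mm in all). Origin: centre of the plug's underside, z along the boss.
- cover_flange (a point): Centre of the underside of the cover's flange, 14 mm above the cover's origin. Seated, it lies on the housing's rim.
- flange: Bystander: flat aluminium ring with three ears, 64 mm across without them, 8 mm high. It may lie in any of the three places beside the fixture, as may the cover and the offcut. Origin: centre of the underside.
- offcut: Bystander: open square aluminium tube offcut, 40 x 40 x 40 mm. Origin: centre of the underside.
- sleeve: Bystander: steel sleeve, 36 mm across, 45 mm high, upright. Origin: centre of the underside.
Not all that is in view belongs to the job. Leave any green or turquoise look-alike of the cover alone.

How it is judged (in metres and radians):
On the way, in this order (a step that is already met when the one before it is completed fails the run):
1. the cover is pressed home, level, in the housing while the carriage is still near its parked end (z of cover_flange in the frame of housing_rim between -0.003 and 0.002 m and horizontal distance between cover_flange and housing_rim below 0.004 m and angle between cover's own z axis and vertical below 0.05 rad and value of joint travel below 0.055 m), for 0.2 s.
2. the ball is in the notch and the fingers hold the handle (value of joint plunger above 0.002 m and contact force between the fingers and carriage above 3 N and distance between the grasp point and handle_top below 0.06 m), for 0.2 s.
At the end, for the whole second after the job is handed in: The cover's flange lies on the housing's rim (within 2 mm of touching, 4 mm of centre, 0.05 rad of level), the detent ball has dropped more than 2 mm into the notch (carriage within about 2 mm of it), the carriage is still, and the fingers still grip the handle with more than 3 N (all of step 2 and velocity of joint travel between -0.01 and 0.01 m/s and z of cover_flange in the frame of housing_rim between -0.003 and 0.002 m and horizontal distance between cover_flange and housing_rim below 0.004 m and angle between cover's own z axis and vertical below 0.05 rad); the arm keeps its last pose, push and grip.
It fails at once if one of the loose parts lying near the cover (eared ring, square offcut, sleeve) is shifted more than 30 mm (distance of any of flange, offcut, sleeve from where it was at the start of the episode above 0.03 m).
It also fails if it takes over 72 s, if anything falls off the work surface, if the arm or the gripper's body presses on something with over 40 N, if the wrist force passes 120 N, or if a joint passes its speed limit or range.

## Robot

A 6-joint arm with a two-finger parallel gripper is mounted at the origin on the work surface. World frame = base frame: x ahead of the robot, y to its left, z up, the work surface at z = 0. Lengths are in mm, angles in degrees, forces in N, time in s.
With the tool pointing down it reaches from about 250 to 775 mm from the base axis. Payload 4 kg.
Tool frame: the origin (TCP) lies midway between the tips of the shut fingers; the grasp point (between the pads) lies robot.grip_point_offset behind it (robot.grip_point_offset is the distance from the TCP to the grasp point, in mm); z points along the fingers, y is the line along which they close (so a half turn about z gives the same grasp; the last joint's range is limited). The gripper opens to 85 mm and grips with 20 to 120 N. Pads are 22 mm wide; open, the fingers measure 114 mm over their backs; the gripper's body (76 mm by 85 mm) begins 54 mm behind the grasp point. The pads swing forward as they close: fully open they stand 13 mm farther back than shut.
Start: joints at [-70.365, 4.996, 78.535, -0, 96.463, -5.907], TCP at [237.148, -496.264, 231.341] pointing down, gripper open.
Joint ranges: [-177.83, 177.83], [-43.37, 116.18], [15.69, 146.23], [-61.86, 241.86], [9.47, 152.12], [-147.06, 147.06]. Speed limits (degrees/s): [159.86, 159.86, 180, 180, 180, 180].

## Interface

Orientations are given as [roll, pitch, yaw] about the fixed x, y, z axes, in that order (R = Rz(yaw) Ry(pitch) Rx(roll)).
In Python, from workcell import robot gives the robot as it stands. Calls block until the motion is done:
- robot.movep(position, orientation): joint-space move of the TCP to a pose.
- robot.line_to(position, orientation=None, speed=150, until_force=None): straight line of the TCP; orientation=None keeps the orientation; speed is the mean speed in mm/s. With until_force (N) it stops when the force on the tool has changed by that much, and returns True; else False.
- robot.goto_joints(angles): joint-space move.
- robot.command_gripper(opening, newtons=None): finger opening in mm; newtons is the grip in N (None keeps the last); returns when the fingers have stopped.
- robot.hold(seconds).
- robot.ik(position, orientation): joint angles nearest the present ones, or None.
- robot.sense(): the state.
- robot.grab_frame(name): name is "side" or "top"; returns the picture (400x640x3 uint8, red, green, blue); there is no depth.
- robot.camera_info(name): a dict with "mtx" (3x3 intrinsics, pixels), "extrinsics" (4x4, takes a point from camera to world coordinates). Camera axes: x right, y down, z forward; pixel columns grow to the right and rows downward; lengths in mm; the calibration is good to about 2 mm. A picture is of the moment at which its call begins. camera_info takes no time and is no camera call.
A pose or a line that the arm cannot do raises robot.PlanningError and nothing moves.
- robot.sign_off(): hands the job in; it is judged then, once.
Trained networks look in the newest picture that a camera, given by its name, has taken for a name from the list of things; names that differ only in an ending like _2 or _b are one class to them, and where a whole thing is asked for, a point or a joint stands for the part that bears it (a point fixed in the world has none). Each returns a list of dicts, best first, with "score" (0 to 1); they miss things now and then, are a little off and sometimes report something else, mostly with a low value. They report only what shows in the picture. A call takes as long as a camera call. They do not tell look-alikes from the thing itself.
- robot.outline_of(camera, label): "mask" (400x640 bool, what is visible of it) and "location" ([column, row] in pixels, amid what is visible of it).
- robot.spot_point(camera, label): "location" ([column, row] in pixels: a listed point, or the origin of a listed thing).
The state is a dict: "t": time; "q": joint angles; "dq": joint speeds; "effort": joint torques, N m; "eef_pos": TCP position; "tool_rot": TCP orientation; "ft_force": force on the tool from outside, world axes, zero at the start; "torque": the same for the moment, N m; "gripper_width": finger opening in mm; "grasp_force": force on a finger pad.
Only numpy, scipy, OpenCV 4.12 (cv2) and the standard library are available. Lean on these libraries where they do the work, as an engineer would, in place of code of your own. Each camera call takes 0.05 s, during which the arm holds its last target. There are 200 camera calls.

## Working session

There is one attempt and no reset: what is moved stays moved. The work goes in short steps, each a Python script; the robot and the scene stay as the last script left them, time stands still between calls to the robot, and variables do not carry over. Pictures are saved under pics/ and viewed, at most 10 in all, crops included, and the job is handed in when it is done.

```bash
ls; mkdir -p pics
python3 - <<'E'
from workcell import robot
import cv2,numpy as np
for c in("top","side"):
    im=robot.grab_frame(c);cv2.imwrite(f"pics/{c}0.png",im[:,:,::-1])
    ci=robot.camera_info(c);print(c,np.round(ci["mtx"],1).tolist(),np.round(ci["extrinsics"],3).tolist())
    for l in("cover","cover_flange","housing_rim","handle_top","carriage","fixture","flange","offcut","sleeve"):
        print(c,l,[(np.round(d["location"],1).tolist(),round(d["score"],2)) for d in robot.spot_point(c,l)])
s=robot.sense();print(s["t"],s["tool_rot"],robot.grip_point_offset)
E
```

```text
pics
top [[374.1, 0.0, 319.6], [0.0, 374.1, 201.3], [0.0, 0.0, 1.0]] [[0.026, -0.994, 0.108, 419.726], [-1.0, -0.025, 0.017, -174.772], [-0.014, -0.108, -0.994, 905.33], [0.0, 0.0, 0.0, 1.0]]
top cover [([457.2, 150.3], 0.96), ([400.5, 192.7], 0.77), ([404.8, 148.7], 0.76), ([448.9, 191.5], 0.58)]
top cover_flange [([460.4, 147.8], 0.95), ([398.5, 195.1], 0.89), ([406.9, 146.4], 0.83), ([448.3, 193.2], 0.57)]
top housing_rim [([266.3, 185.1], 0.94)]
top handle_top [([224.4, 176.8], 0.62), ([272.9, 192.7], 0.57)]
top carriage [([272.5, 193.8], 0.79)]
top fixture [([232.4, 185.9], 0.96), ([225.8, 176.9], 0.7)]
top flange [([356.1, 222.5], 0.58), ([401.7, 195.8], 0.2)]
top offcut [([400.8, 193.6], 0.69), ([357.5, 177.1], 0.57)]
top sleeve [([424.7, 262.2], 0.58)]
side [[372.9, 0.0, 324.3], [0.0, 372.9, 195.0], [0.0, 0.0, 1.0]] [[0.902, -0.251, 0.352, 166.625], [-0.432, -0.476, 0.766, -922.585], [-0.024, -0.843, -0.537, 593.721], [0.0, 0.0, 0.0, 1.0]]
side cover [([404.8, 245.1], 0.77), ([396.0, 284.5], 0.71), ([440.9, 276.7], 0.6), ([370.1, 254.8], 0.57), ([309.4, 163.6], 0.26)]
side cover_flange [([371.8, 252.9], 0.68), ([394.2, 280.3], 0.67), ([408.7, 238.1], 0.66)]
side housing_rim [([309.6, 159.9], 0.94)]
side handle_top [([302.7, 144.1], 0.79)]
side carriage [([313.2, 196.0], 0.64)]
side fixture [([305.8, 175.5], 0.74)]
side flange [([325.6, 237.3], 0.73)]
side offcut [([318.1, 289.8], 0.56), ([301.7, 143.8], 0.34)]
side sleeve [([360.8, 227.9], 0.73), ([319.8, 293.4], 0.58)]
1.0 [1.79991942e+02 1.73537328e-03 2.55409296e+01] 18.700000000000003
```

View pics/top0.png

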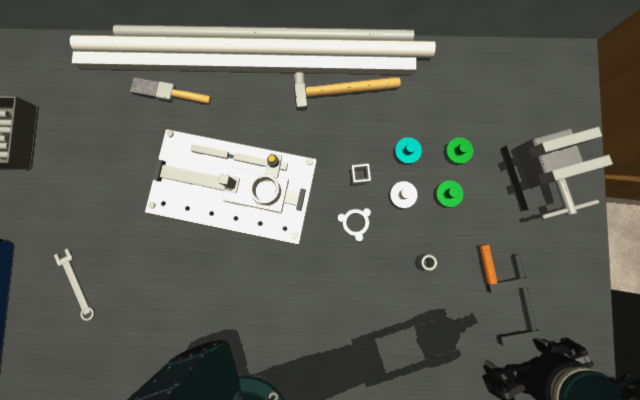

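View pics/side0.png

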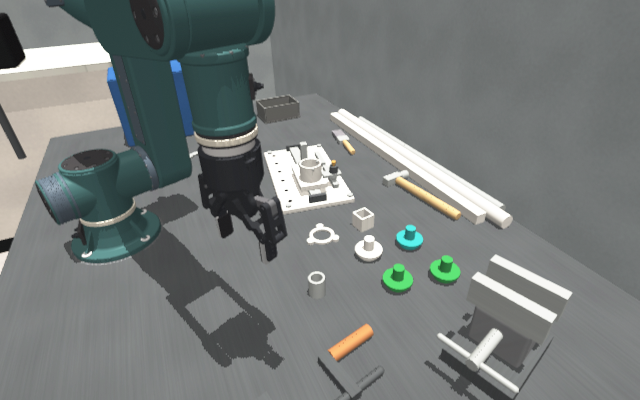

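Run:
```python
import cv2
a=cv2.imread("pics/top0.png")[120:285,335:500];b=cv2.imread("pics/side0.png")[215:320,285:465]
a=cv2.resize(a,(380,380),interpolation=3);b=cv2.resize(b,(418,244),interpolation=3)
import numpy as np
o=np.zeros((380,800,3),np.uint8);o[:,:380]=a;o[:244,382:]=b
cv2.imwrite("pics/crop0.png",o)
```

```text
(no output)
```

View pics/crop0.png

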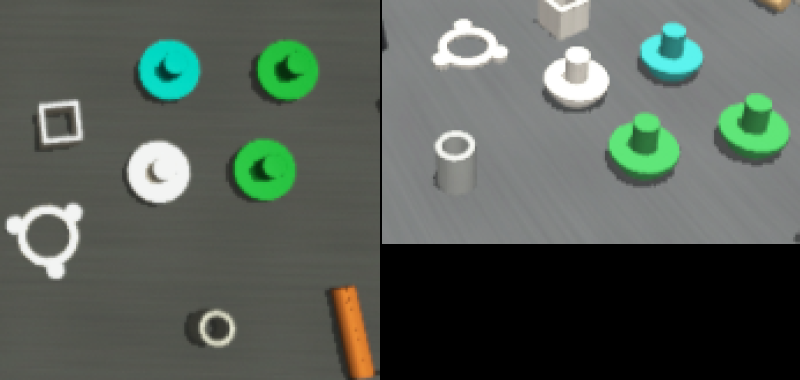

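The white cover candidate is at top (403,194) / side (369,250). The look-alikes are turquoise at top (407,150) and green at top (459,150) and (449,193). The crop confirms the white one: bare aluminium with a plug, flange and round boss. The bystanders are the ring (355,223), offcut (361,173) and sleeve (428,262). Next I'll measure positions.

```bash
cat > h.py <<'E'
from workcell import robot
import cv2,numpy as np
def ray(c,px,z):
    ci=robot.camera_info(c);E=ci["extrinsics"]
    d=E[:3,:3]@np.linalg.solve(ci["mtx"],[px[0],px[1],1.]);o=E[:3,3]
    return (o+d*(z-o[2])/d[2])[:2]
def best(c,l,near=None,f="spot_point"):
    r=getattr(robot,f)(c,l)
    if near is not None: r=[d for d in r if np.hypot(*(np.array(d["location"])-near))<20]
    return r[0] if r else None
def proj(c,P):
    ci=robot.camera_info(c);E=np.linalg.inv(ci["extrinsics"]);p=ci["mtx"]@(E[:3,:3]@np.array(P,float)+E[:3,3]);return p[:2]/p[2]
E
python3 - <<'E'
from h import *
ims={c:robot.grab_frame(c) for c in("top","side")}
near={"top":(402,194),"side":(369,250)}
for c in ims:
    d=best(c,"cover",near[c],"outline_of")
    if d:
        m=d["mask"].astype(np.uint8);cn=max(cv2.findContours(m,0,1)[0],key=len)
        (u,v),a,t=cv2.fitEllipse(cn);print(c,"cover ell",u,v,a,"->z17",ray(c,(u,v),17))
    d=best(c,"cover_flange",near[c]);d and print(c,"cover_flange z14",ray(c,d["location"],14))
    d=best(c,"cover",near[c]);d and print(c,"cover z0",ray(c,d["location"],0))
    d=best(c,"housing_rim");print(c,"rim",ray(c,d["location"],99))
    d=best(c,"handle_top");d and print(c,"handle",ray(c,d["location"],124))
    # plate
    for d in robot.outline_of(c,"fixture")[:1]:
        m=d["mask"].astype(np.uint8);cn=max(cv2.findContours(m,0,1)[0],key=len)
        cn=cv2.convexHull(cn)
        W=np.array([ray(c,p,16) for p in cn[:,0].astype(float)],np.float32)
        print(c,"plate",cv2.minAreaRect(W))
t=cv2.cvtColor(ims["top"],cv2.COLOR_RGB2BGR)
cv2.imwrite("pics/fix.png",cv2.resize(t[120:250,140:325],(800,562),interpolation=cv2.INTER_CUBIC))
E
```

```text
top cover ell 403.265380859375 194.32078552246094 (25.92019271850586, 27.19578742980957) ->z17 [ 537.43321766 -358.54881328]
top cover_flange z14 [ 532.72406823 -355.44857364]
top cover z0 [ 542.11960198 -359.23523086]
top rim [536.72308905 -45.00583772]
top handle [550.21603091  41.5531674 ]
top plate ((549.038330078125, 56.72003173828125), (380.8265686035156, 209.1331329345703), 79.95401763916016)
side cover ell 368.5990905761719 249.48171997070312 (22.34919548034668, 24.229110717773438) ->z17 [ 534.34496363 -361.10231174]
side cover_flange z14 [ 540.49417344 -366.38352878]
side rim [534.54148691 -26.45671646]
side handle [529.84369791  22.74000291]
side plate ((551.5892333984375, 61.97544860839844), (439.9052734375, 222.46987915039062), 79.65838623046875)
```

View pics/fix.png

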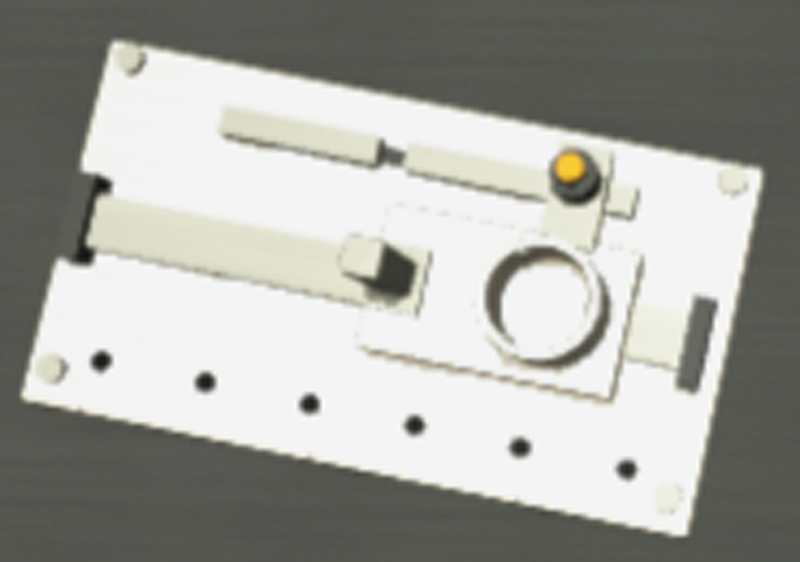

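```bash
cat >> h.py <<'E'
def projN(c,P):
    ci=robot.camera_info(c);E=np.linalg.inv(ci["extrinsics"]);p=(np.asarray(P,float)@E[:3,:3].T+E[:3,3])@ci["mtx"].T;return p[:,:2]/p[:,2:]
T=np.linspace(0,2*np.pi,90)
def circ(x,y,z,r): return np.c_[x+r*np.cos(T),y+r*np.sin(T),0*T+z]
def grad(im):
    g=cv2.GaussianBlur(cv2.cvtColor(im,cv2.COLOR_RGB2GRAY),(0,0),.8).astype(np.float32)
    return np.minimum(np.hypot(cv2.Sobel(g,5,1,0),cv2.Sobel(g,5,0,1)),150)
def fit(c,G,x0,y0,zrs,R=14):
    b=(-1,)
    for x in np.arange(x0-R,x0+R+.1,.5):
        for y in np.arange(y0-R,y0+R+.1,.5):
            s=0
            for z,r in zrs:
                p=projN(c,circ(x,y,z,r)).astype(np.float32)
                s+=cv2.remap(G,p[:,:1],p[:,1:],1).mean()
            if s>b[0]: b=(s,x,y)
    return b
E
python3 - <<'E'
from h import *
print("notch",ray("top",(231.1,155.4),28),"stem",ray("top",(271.6,158.4),93),"handle",ray("top",(223.7,179.7),124))
out=[]
for c,box in(("top",(185,325,130,220)),("side",(255,395,130,290))):
    im=robot.grab_frame(c);G=grad(im)
    a=fit(c,G,536,-47,[(99,32),(99,27)]);b=fit(c,G,536,-360,[(20,32)]);print(c,"rim",a,"cover",b)
    k=5;o=cv2.resize(im[:,:,::-1],None,fx=k,fy=k,interpolation=2)
    for q in(circ(a[1],a[2],99,32),circ(a[1],a[2],99,27),circ(b[1],b[2],20,32)):
        cv2.polylines(o,[((projN(c,q)+.5)*k).astype(int)],True,(0,0,255),1)
    x0,x1,y0,y1=box
    for (u,v) in (projN(c,[(a[1],a[2],99),(b[1],b[2],20)])):
        out.append(o[int(v-25)*k:int(v+25)*k,int(u-30)*k:int(u+30)*k])
cv2.imwrite("pics/ov.png",np.vstack([np.hstack(out[:2]),np.hstack(out[2:])]))
E
```

```text
notch [620.02801306  55.59996546] stem [600.48551911 -51.86898554] handle [545.22629744  43.41678121]Traceback (most recent call last):
  File "<stdin>", line 6, in <module>
  File "h.py", line 26, in fit
    p=projN(c,circ(x,y,z,r)).astype(np.float32)
      ~~~~~^^^^^^^^^^^^^^^^^
  File "h.py", line 14, in projN
    ci=robot.camera_info(c);E=np.linalg.inv(ci["extrinsics"]);p=(np.asarray(P,float)@E[:3,:3].T+E[:3,3])@ci["mtx"].T;return p[:,:2]/p[:,2:]
ValueError: time passes only in moves, steps and waits
```

```bash
python3 - <<'E'
s=open("h.py").read()
s=s.replace("import cv2,numpy as np\n","import cv2,numpy as np\nCI={c:robot.camera_info(c) for c in('top','side')}\n").replace("robot.camera_info(c);","CI[c];")
open("h.py","w").write(s)
E
python3 - <<'E'
from h import *
out=[]
for c in("top","side"):
    im=robot.grab_frame(c);G=grad(im)
    a=fit(c,G,536,-43,[(99,32),(99,27)],18);b=fit(c,G,536,-360,[(20,32)]);print(c,"rim",a,"cover",b)
    k=5;o=cv2.resize(im[:,:,::-1],None,fx=k,fy=k,interpolation=2)
    for q in(circ(a[1],a[2],99,32),circ(a[1],a[2],99,27),circ(b[1],b[2],20,32)):
        cv2.polylines(o,[((projN(c,q)+.5)*k).astype(int)],True,(0,0,255),1)
    for (u,v) in (projN(c,[(a[1],a[2],99),(b[1],b[2],20)])):
        out.append(o[int(v-25)*k:int(v+25)*k,int(u-30)*k:int(u+30)*k])
cv2.imwrite("pics/ov.png",np.vstack([np.hstack(out[:2]),np.hstack(out[2:])]))
print(robot.sense()["t"])
E
```

```text
top rim (np.float32(258.00742), np.float64(525.5), np.float64(-45.5)) cover (np.float32(150.0), np.float64(536.5), np.float64(-359.0))
side rim (np.float32(256.03564), np.float64(526.5), np.float64(-49.5)) cover (np.float32(144.06157), np.float64(532.0), np.float64(-363.5))
1.85
```

View pics/ov.png

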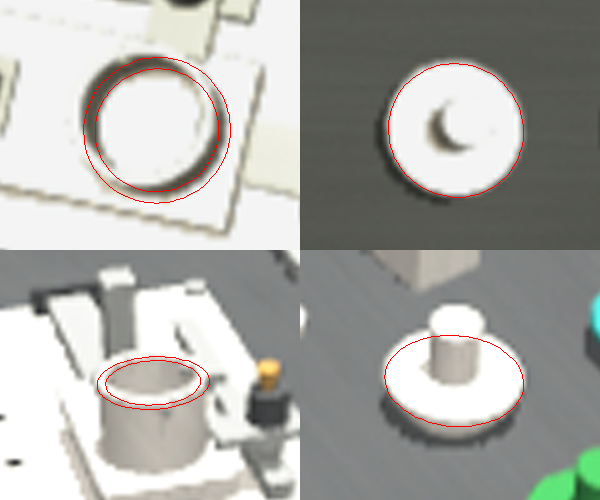

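The overlay shows the flange fit is good at top (403,194). The top rim fit had locked onto shading, so the real mouth centre is about 1.5 px up and left, near (265,189). I'll gauge the handle by touch on both axes first, which gives the housing position exactly.

```bash
cat >> h.py <<'E'
YAW=-10.0
def R2(d): a=np.radians(d);return np.array([[np.cos(a),-np.sin(a)],[np.sin(a),np.cos(a)]])
def ori(yaw): return [180,0,(yaw+90)%180-90]
E
python3 - <<'E'
from h import *
h=np.array([545.2,43.4])
# tool y axis direction for [180,0,yaw]: Rz(yaw)Rx(180) y = -(−sin,cos) -> along fixture y when yaw==fixture yaw
o=ori(YAW)
for z in(220,95): print(robot.ik([*h,z],o))
robot.command_gripper(60,20)
robot.movep([*h,200],o)
s=robot.sense();print(s["t"],s["ft_force"],s["eef_pos"])
hit=robot.line_to([*h,100],speed=100,until_force=8);s=robot.sense();print(hit,s["eef_pos"],s["ft_force"])
if not hit:
    robot.command_gripper(0,20);robot.hold(.3);s=robot.sense();print(s["t"],s["gripper_width"],s["grasp_force"],s["ft_force"],s["torque"],s["eef_pos"])
E
```

```text
[-1.38868075e+00  4.74579960e+00  8.00850879e+01 -2.54444375e-14
  9.51691125e+01  9.86113192e+01]
[-1.38868075e+00  8.43146006e+00  9.04847620e+01 -2.54444375e-14
  8.10837779e+01  9.86113192e+01]
4.45 [ 0.43134863 -0.89084375  0.19499631] [545.30603175  42.64780624 200.03834881]
False [545.85071119  43.35839817 100.9521661 ] [ 0.47529587 -1.61912699  0.09806681]
6.3333 19.020562077400374 23.3013653755188 [-0.5796839   1.76995986  4.69044476] [ 0.40294915  0.03137313 -0.1007527 ] [545.59304737  43.72168861 100.7669362 ]
```

Run:
```python
from h import *
s=robot.sense();h=s["eef_pos"]
print("yaw",s["tool_rot"])
robot.command_gripper(45);robot.line_to([545.2,43.4,140],speed=120)
o2=ori(YAW+90) 
print(o2,robot.ik([545.2,43.4,140],o2))
robot.movep([545.2,43.4,140],o2)
robot.line_to([545.2,43.4,100],speed=80,until_force=8)
s0=robot.sense();robot.command_gripper(0,20);robot.hold(.3);s=robot.sense()
print(s["t"],s["gripper_width"],s["grasp_force"],s0["ft_force"],s["ft_force"],s["torque"],s0["eef_pos"],s["eef_pos"])
```

```text
yaw [-1.79955003e+02 -6.63345347e-02 -9.99377774e+00]
[180, 0, 80.0] [-1.38868075e+00  6.65158943e+00  8.71688390e+01 -2.54444375e-14
  8.61795716e+01  8.61131925e+00]
9.8667 20.12476966494606 22.791618704795837 [0.01175605 0.11597552 0.14862941] [-1.53938082  0.55478662  4.79854597] [ 0.07066057  0.26998229 -0.04806592] [545.14937413  43.39410401  99.70332576] [545.53585674  43.42109293 100.84268198]
```

Run:
```python
from h import *
c=np.array([537.0,-358.7]);a,b=ori(YAW),ori(YAW+90)
robot.command_gripper(45);robot.line_to([545.2,43.4,180],speed=200)
robot.movep([*c,110],a)
hit=robot.line_to([*c,22.5],speed=90,until_force=6);s=robot.sense();print(hit,s["t"],s["eef_pos"],s["ft_force"])
if not hit:
    robot.command_gripper(0,20);s=robot.sense();print(s["t"],s["gripper_width"],s["ft_force"],s["eef_pos"])
    robot.command_gripper(45);robot.line_to([*c,60],speed=120);robot.movep([*c,60],b)
    hit=robot.line_to([*c,22.5],speed=80,until_force=6);s=robot.sense();print(hit,s["eef_pos"])
    if not hit:
        robot.command_gripper(0,60);robot.hold(.2);s=robot.sense();print(s["t"],s["gripper_width"],s["grasp_force"],s["ft_force"],s["eef_pos"],s["tool_rot"])
```

```text
False 13.4167 [ 537.55978163 -359.14821277   23.47754022] [ 0.06519458  0.57712244 -0.11480255]
13.725 23.18428641712545 [-1.04562419  0.3873904   2.8342332 ] [ 537.52471402 -359.06827262   23.57205534]
False [ 536.83513072 -358.56945071   21.92635255]
17.075 22.375662120788792 59.30757164955139 [0.56531822 0.30568533 4.90721353] [ 537.60612634 -359.17007262   23.56986161] [1.79895443e+02 5.81315430e-02 7.99983709e+01]
```

Run:
```python
from h import *
b=ori(YAW+90);H=[530.5,-40.2]
robot.line_to([537,-358.7,190],speed=180)
s=robot.sense();print(s["gripper_width"],s["grasp_force"],s["ft_force"])
robot.movep([*H,190],b)
robot.line_to([*H,136],speed=120);robot.hold(.2);s=robot.sense();print(s["t"],s["eef_pos"],s["tool_rot"],s["ft_force"])
hit=robot.line_to([*H,100],speed=20,until_force=4);s=robot.sense();print(hit,s["t"],s["eef_pos"],s["ft_force"],s["gripper_width"])
```

```text
22.24859665011114 59.01308834552765 [-0.52844534 -0.58416707 -1.76733613]
20.1667 [531.29832549 -40.40249466 137.3551404 ] [1.79855147e+02 2.30922673e-03 7.99954379e+01] [-0.33955876 -1.12327537 -1.13484206]
True 21.275 [530.52256718 -40.05500916 113.29809214] [1.49640613 0.1175254  0.07905617] 22.33111366118383
```

The plug entered the bore and met the balls about 5 mm proud. Pressing home now.

Run:
```python
from h import *
H=[530.5,-40.2]
for i in range(8):
    z0=robot.sense()["eef_pos"][2]
    hit=robot.line_to([*H,113-i*1.2],speed=15,until_force=30);s=robot.sense()
    print(hit,round(s["t"],2),np.round(s["eef_pos"],2),np.round(s["ft_force"],1),round(s["gripper_width"],2))
    if s["ft_force"][2]>20 or hit: break
robot.hold(.3);s=robot.sense();print(s["eef_pos"],s["ft_force"])
im=robot.grab_frame("side");cv2.imwrite("pics/s1.png",cv2.resize(im[110:230,230:390,::-1],(800,600),interpolation=2))
```

```text
False 21.52 [530.61 -40.07 113.13] [0.8 0.6 1.3] 22.38
False 21.77 [530.77 -40.19 112.09] [0.1 0.5 2. ] 22.0
False 22.02 [530.7  -40.22 110.58] [1.7 0.8 3.2] 22.3
False 22.27 [530.66 -40.21 109.29] [2.1 1.2 2.2] 22.25
False 22.52 [530.66 -40.16 108.54] [-0.3  0.5  5.7] 22.57
False 22.77 [530.68 -40.2  108.5 ] [-1.9  0.9  9.9] 22.23
False 23.02 [530.7  -40.18 108.48] [-3.3  1.9 13.5] 22.24
False 23.27 [530.71 -40.21 108.43] [-5.4  2.1 17. ] 22.04
[530.72641817 -40.19117115 108.44795386] [-5.23000248  1.99968401 18.65634993]
```

View pics/s1.png

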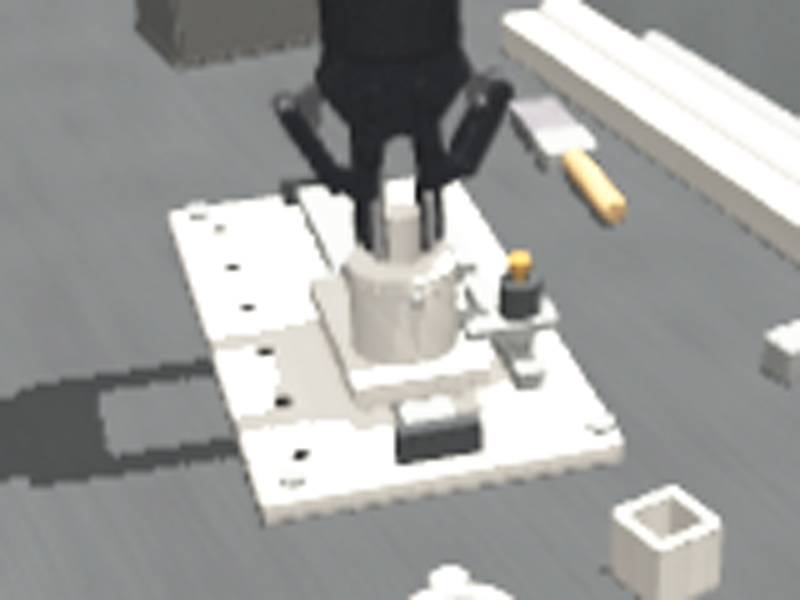

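It's seated: the flange lies flush on the housing (crop (400,258)) and the hard stop at z 108.4 matches the predicted 108.6. Next I release the cover, take the handle and slide. The camera puts the notch about 109 mm on.

Run:
```python
from h import *
a=ori(YAW);h=np.array([545.5,43.6]);u=np.array([np.sin(np.radians(10)),np.cos(np.radians(10))])
robot.command_gripper(45);robot.hold(.1);robot.line_to([530.5,-40.2,165],speed=150)
robot.movep([*h,165],a)
hit=robot.line_to([*h,95],speed=120,until_force=10);s=robot.sense();print(hit,s["t"],s["eef_pos"],s["ft_force"])
assert not hit
robot.command_gripper(0,60);robot.hold(.2);s=robot.sense();print(s["gripper_width"],s["grasp_force"],s["ft_force"],s["eef_pos"])
z=95
robot.line_to([*(h+u*95),z],speed=50);robot.hold(.2)
for d in np.arange(96,116,1.):
    robot.line_to([*(h+u*d),z],speed=15);s=robot.sense()
    f=s["ft_force"][:2];print(d,round(s["t"],2),"pos",np.round((s["eef_pos"][:2]-h)@u,2),"f",np.round(f@u,1),np.round(s["ft_force"],1),round(s["gripper_width"],2))
    if f@u<-7: break
```

```text
False 26.8833 [545.99725736  43.55021484  95.66821114] [0.48775629 0.62177188 0.65403678]
18.712162485402068 61.507569551467896 [-0.24263424 -0.49483057  6.39718295] [546.36624877  43.57632954  96.51541652]
96.0 29.93 pos 95.62 f -1.5 [-0.6 -1.4  4.6] 18.8
97.0 30.18 pos 96.62 f -2.1 [-0.7 -2.   5.2] 18.93
98.0 30.43 pos 97.65 f -1.4 [ 1.1 -1.6  6.1] 19.11
99.0 30.68 pos 98.61 f -1.8 [-0.6 -1.8  5.5] 18.97
100.0 30.93 pos 99.63 f -1.5 [-0.4 -1.4  4.9] 18.97
101.0 31.18 pos 100.62 f -1.8 [-0.1 -1.9  5.9] 18.74
102.0 31.43 pos 101.63 f -1.9 [-0.5 -1.9  6.4] 18.76
103.0 31.68 pos 102.69 f -1.2 [-0.2 -1.1  5.2] 19.22
104.0 31.93 pos 103.85 f -0.8 [ 1.3 -1.1  4.9] 18.99
105.0 32.17 pos 105.17 f -0.4 [ 0.5 -0.5  4.9] 19.04
106.0 32.42 pos 106.58 f 1.9 [1.  1.8 5.1] 19.02
107.0 32.67 pos 108.1 f 3.3 [2.3 3.  5.6] 18.72
108.0 32.92 pos 109.94 f 5.9 [2.3 5.6 5.1] 18.97
109.0 33.17 pos 110.57 f 4.1 [2.4 3.7 6.1] 18.88
110.0 33.42 pos 110.93 f 2.2 [1.5 2.  4.7] 18.86
111.0 33.67 pos 111.38 f 0.8 [1.  0.7 6.1] 18.56
112.0 33.92 pos 111.93 f 0.4 [0.2 0.4 6.2] 18.68
113.0 34.17 pos 112.59 f -1.5 [ 0.5 -1.6  6.7] 19.23
114.0 34.42 pos 113.12 f -2.4 [-0.  -2.4  7.4] 18.99
115.0 34.67 pos 113.47 f -4.2 [-0.1 -4.3  6.9] 18.79
```

Run:
```python
from h import *
h=np.array([545.5,43.6]);u=np.array([np.sin(np.radians(10)),np.cos(np.radians(10))])
def st(n):
    s=robot.sense();print(n,round(s["t"],2),"pos",np.round((s["eef_pos"][:2]-h)@u,2),"f",np.round(s["ft_force"][:2]@u,1),np.round(s["ft_force"],1),round(s["gripper_width"],2),round(s["grasp_force"],1))
for d in(113,112,111,110.5): robot.line_to([*(h+u*d),95],speed=15);st(d)
robot.command_gripper(34);robot.hold(.6);st("open")
robot.command_gripper(0,60);robot.hold(.4);st("regrip")
im=robot.grab_frame("side");cv2.imwrite("pics/s2.png",cv2.resize(im[100:220,240:400,::-1],(800,600),interpolation=2))
```

```text
113 34.96 pos 112.75 f -0.2 [ 0.8 -0.4  6.9] 19.01 61.9
112 35.21 pos 112.21 f 1.4 [1.4 1.2 5.4] 18.98 61.8
111 35.46 pos 111.61 f 1.7 [1.5 1.5 6.2] 18.75 61.8
110.5 35.71 pos 111.45 f 4.6 [1.4 4.4 5.3] 18.86 61.8
open 36.61 pos 110.52 f 0.6 [0.1 0.6 0.1] 33.99 0.0
regrip 37.27 pos 111.14 f 4.9 [0.4 4.9 1.2] 19.16 60.6
```

View pics/s2.png

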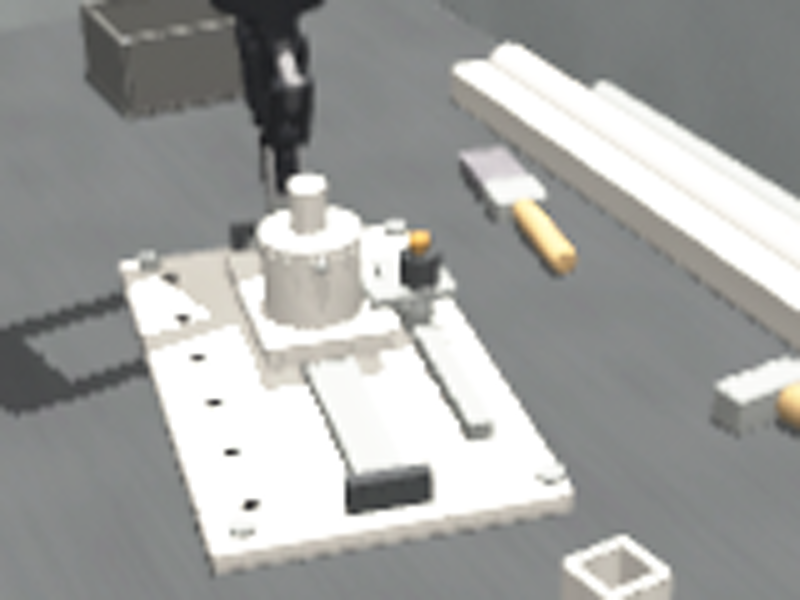

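The ball has dropped: the stem is visibly shorter at crop (420,240), and the cover is seated at (310,230). A residual +4.9 N says the notch lies about 1.5 mm further on, so I'll null it, check and hand in.

Run:
```python
from h import *
h=np.array([545.5,43.6]);u=np.array([np.sin(np.radians(10)),np.cos(np.radians(10))])
def st(n):
    s=robot.sense();f=s["ft_force"][:2]@u;print(n,round(s["t"],2),"pos",np.round((s["eef_pos"][:2]-h)@u,2),"f",np.round(f,1),round(s["gripper_width"],2),round(s["grasp_force"],1));return f
d=111
while True:
    robot.line_to([*(h+u*d),95],speed=15);robot.hold(.3);f=st(d)
    if f<1.2 or d>=113: break
    d+=.5
robot.command_gripper(34);robot.hold(.6);robot.command_gripper(0,60);robot.hold(.5);f=st("regrip")
if abs(f)<2.5: robot.hold(.5);st("end");robot.sign_off();print("signed off")
```

```text
111 37.88 pos 111.1 f 3.7 19.12 61.0
111.5 38.42 pos 111.11 f 1.4 18.98 61.2
112.0 38.98 pos 111.27 f 1.3 19.17 61.2
112.5 39.52 pos 111.47 f 0.3 18.69 61.3
regrip 41.18 pos 112.4 f -0.5 19.11 61.6
end 41.68 pos 112.49 f -0.7 19.06 61.8
the job is handed in; nothing more can be done
signed off
```

I handed the job in at about 42 s. The cover is pressed home, the carriage is at the notch with the ball visibly dropped in an earlier picture, and the handle is gripped at about 61 N with under 1 N along the rail. After the last regrip I judged the notch centring by force only, so it could be about 1 mm off, and I haven't seen the verdict.

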